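Run down the loose wing nut of a battery clamp

TASK

One of the two wing nuts on the battery clamp has been left loose, standing up off its ear on the stud: turn it clockwise, with fingertip strokes against its wings, until it is fully home on the clamp and turns no further. Only push the wings; never take the nut or a wing between the fingers. Leave the tight wing nut as it is and the screwdriver, the roll of tape and the small white box where they lie, then take the hand clear.

Things in the scene. Friction and masses are not known exactly. Their poses are not given: they have to be found in the camera images.
- tray: Grey sheet-metal battery tray fixed on the bench, 170 (its x) x 300 (its y) mm, floor 6 mm thick, 14 mm rims along both long sides. Origin: centre of its underside, on the bench; z up. A black battery pack 140 (x) x 110 (y) mm, top 56 mm above the bench, stands in its middle. A stud with a wing nut stands at x = 0, y = +102 mm and another at y = -102 mm; which of them has the loose nut varies.
- clamp_top (a point): Middle of the top of the hat-shaped aluminium clamp strip, 60 mm above the bench; axes as the tray's. The strip is 34 mm wide (x), goes over the pack, down both y sides (outer faces at y = -60 and +60 mm) and out as two level ears (60 to 128 mm out, top 24 mm above the bench). Its upright side is only 42 mm from the stud's axis, so a finger cannot circle the nut: it takes several strokes.
- loose_stud: Fixed upright threaded steel stud of the loose wing nut, 9 mm diameter; origin on its axis at the ear's top face, 24 mm above the bench; it ends 74 mm above the bench. Its yaw means nothing visible.
- loose_hub (a point): Point on the loose nut's axis in its underside; turns and moves with it. z up, x along the wings. Brass nut: hub of 25 mm diameter to 7 mm above this point, then 20 to 16 mm to 17 mm up; two opposite upright wings 6 mm thick (y -3 to 3 mm) reaching to x = -32 and 32 mm, rounded, 9 to 31 mm above this point, fullest at 20 mm. At the start it stands 6 to 9 mm above the ear, with bare thread below.
- loose_nut (a joint): Angle of the loose wing nut on its stud, rad: 0 = fully home on the ear (hard stop), growing as it is loosened (anticlockwise from above); starts between 6.3 and 9.4. Clockwise lowers it, 6 mm per turn. It turns easily (about 2 N at a wing's end) and stays where it is left.
- tight_hub (a point): The same point and axes on the other, identical wing nut, which is already home: its underside lies on its ear, 24 mm above the bench, more thread showing above it.
- tight_nut (a joint): Angle of the tight wing nut, rad: 0 = home, growing as it is loosened. It is stiff (about 10 N at a wing's end) and is to be left alone.
- screwdriver: Bystander: screwdriver with a black handle, 170 mm long, under 40 mm high, lying on the bench on the tray's +x side. Origin: under its middle.
- tape: Bystander: roll of black tape lying flat, 72 mm outer diameter, 22 mm high, on the bench beyond one y end of the tray. Origin: centre of its underside.
- coupler: Bystander: small white plastic coupler box, 45 x 60 x 22 mm, on the bench on the tray's -x side. Origin: centre of its underside.

How it is judged (in metres and radians):
At the end, for the whole second after the job is handed in: The loose wing nut is home on its ear (within 0.2 rad of its stop) and at rest, the tight wing nut is still within 0.2 rad of home, and the screwdriver, tape and coupler box lie within 20 mm of where they were (value of joint each of loose_nut, tight_nut below 0.2 rad and velocity of joint loose_nut between -0.1 and 0.1 rad/s and distance of each of screwdriver, tape, coupler from where it was at the start of the episode below 0.02 m); the robot touches nothing.
It fails at once if the tight wing nut is turned loose (value of joint tight_nut above 0.2 rad).
It fails at once if the loose wing nut or one of its wings is taken between the fingers (x of the grasp point in the frame of loose_hub between -0.034 and 0.034 m and y of the grasp point in the frame of loose_hub between -0.004 and 0.004 m and z of the grasp point in the frame of loose_hub below 0.041 m).
It fails at once if the tight wing nut or one of its wings is taken between the fingers (x of the grasp point in the frame of tight_hub between -0.034 and 0.034 m and y of the grasp point in the frame of tight_hub between -0.004 and 0.004 m and z of the grasp point in the frame of tight_hub below 0.041 m).
It fails at once if the screwdriver, the tape or the coupler box is pushed about or lifted (distance of any of screwdriver, tape, coupler from where it was at the start of the episode above 0.02 m).
It also fails if it takes over 72 s, if anything falls off the work surface, if the arm or the gripper's body presses on something with over 40 N, if the wrist force passes 120 N, or if a joint passes its speed limit or range.

ROBOT

A 6-joint arm with a two-finger parallel gripper is mounted at the origin on the work surface. World frame = base frame: x ahead of the robot, y to its left, z up, the work surface at z = 0. Lengths are in mm, angles in rad, forces in N, time in s.
With the tool pointing down it reaches from about 325 to 875 mm from the base axis. Payload 4.4 kg.
Tool frame: the origin (TCP) lies on the centre line of the jaws, within the pads' length; the fingertips stand ahead of it and the grasp point (between the pads) lies 6 mm ahead of it (ctrl.tcp_to_tips is the z of the fingertips in the tool frame, in mm); z points along the fingers, y is the direction in which the jaws open and shut (so a half turn about z gives the same grasp; the last joint's range is limited). The gripper opens to 85 mm and grips with 20 to 120 N. Pads are 22 mm wide; open, the fingers measure 114 mm over their backs; the gripper's body (76 mm by 85 mm) begins 54 mm behind the grasp point. The pads swing forward as they close: fully open they stand 13 mm farther back than shut.
Start: joints at [-1.29, 0.207, 1.542, -0, 1.393, -0.15], TCP at [240.107, -522.471, 256.282] pointing down, gripper open.
Joint ranges: [-2.73, 2.73], [-0.86, 2.22], [0.23, 2.46], [-1.11, 4.25], [0.08, 2.63], [-2.82, 2.82]. Speed limits (rad/s): [2.79, 2.79, 3.14, 3.14, 3.14, 3.14].

INTERFACE

Orientations are given as a 3x3 rotation matrix whose columns are the frame's x, y, z axes.
In Python, from plant import ctrl, sensors, optics gives the robot as it stands. Calls block until the motion is done:
- ctrl.move_ptp(position, orientation): joint-space move of the TCP to a pose.
- ctrl.move_l(position, rot=None, vel=150, threshold=None): straight line of the TCP; rot=None keeps the orientation; vel is the mean speed in mm/s. With threshold (N) it stops when the force on the tool has changed by that much, and returns True; else False.
- ctrl.set_joints(angles): joint-space move.
- ctrl.gripper_to(opening, force=None): finger opening in mm; force is the grip in N (None keeps the last); returns when the fingers have stopped.
- ctrl.hold(seconds).
- ctrl.solve_ik(position, orientation): joint angles nearest the present ones, or None.
- sensors.read_state(): the state.
- optics.grab_frame(name): name is "scene" or "top" or "wrist"; returns (picture, depth): 420x560x3 uint8, red, green, blue; 420x560 float32, mm along the optical axis (not along the pixel's ray), 0 where there is no reading.
- optics.camera_params(name): a dict with "mtx" (3x3 intrinsics, pixels), "R" (3x3) and "t" (3): a world point X has camera coordinates R X + t; the wrist camera has in their place "T_tool_cam" (4x4, takes a point from camera to tool coordinates, whose origin is the TCP and whose axes are the flange's). Camera axes: x right, y down, z forward; pixel columns grow to the right and rows downward; lengths in mm; the calibration is good to about 2 mm. The wrist camera is an equidistant fisheye: a pixel r from the principal point sees the ray r / f radians off the axis. A picture is of the moment at which its call begins: read the wrist's pose just before it. camera_params takes no time and is no camera call.
A pose or a line that the arm cannot do raises ctrl.MotionError and nothing moves.
- ctrl.finish_job(): hands the job in, once; it reports no verdict.
The state is a dict: "t": time; "q": joint angles; "qvel": joint speeds; "tau": joint torques, N m; "eef_pos": TCP position; "eef_rot": TCP orientation; "force": force on the tool from outside, world axes, zero at the start; "wrist_torque": the same for the moment, N m; "grip_width": finger opening in mm.
Only numpy, scipy, OpenCV 4.12 (cv2) and the standard library are available. Lean on these libraries where they do the work, as an engineer would, in place of code of your own. Each camera call takes 0.05 s, during which the arm holds its last target.

## Working session

There is one attempt and no reset: what is moved stays moved. The work goes in short steps, each a Python script; the robot and the scene stay as the last script left them, time stands still between calls to the robot, and variables do not carry over. Pictures are saved under pics/ and viewed, and the job is handed in when it is done.

```bash
ls; mkdir -p pics
python3 - <<'E'
from plant import ctrl,sensors,optics
import cv2,numpy as np
s=sensors.read_state();print(s['t'],s['eef_pos'],s['grip_width'],ctrl.tcp_to_tips);print(np.round(s['eef_rot'],3))
for n in("scene","top"):
    im,d=optics.grab_frame(n);cv2.imwrite(f"pics/{n}0.png",im[:,:,::-1]);np.savez(f"pics/{n}0.npz",im=im,d=d)
    p=optics.camera_params(n);print(n,p)
E
```

```text
pics
0.0 [ 239.90646665 -521.79811194  255.11135963] 85.1714168428197 25.0
[[ 0.909  0.418 -0.001]
 [ 0.418 -0.909  0.002]
 [ 0.    -0.002 -1.   ]]
scene {'mtx': array([[409.14922747,   0.        , 279.71634591],
       [  0.        , 409.14922747, 207.64500322],
       [  0.        ,   0.        ,   1.        ]]), 'R': array([[-0.86255813,  0.50590666,  0.00720578],
       [ 0.39778046,  0.68686932, -0.60826083],
       [-0.31267264, -0.521794  , -0.7937045 ]]), 't': array([ 434.02619287, -246.41545817, 1063.88034566])}
top {'mtx': array([[447.93560827,   0.        , 276.97540747],
       [  0.        , 447.93560827, 205.18678688],
       [  0.        ,   0.        ,   1.        ]]), 'R': array([[ 0.00345878, -0.99951559, -0.03092927],
       [-0.98661478,  0.00163164, -0.16306013],
       [ 0.16303161,  0.03107927, -0.98613122]]), 't': array([108.95665022, 549.49428787, 765.86564162])}
```

View pics/scene0.png

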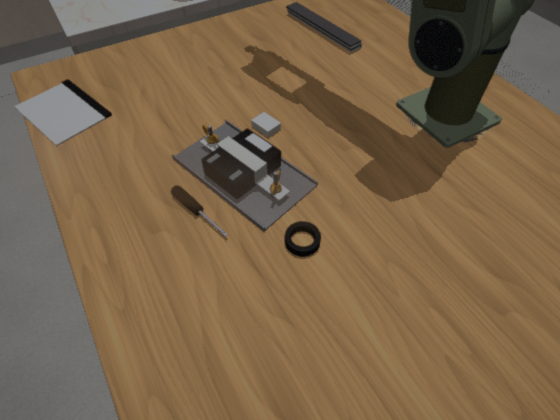

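View pics/top0.png

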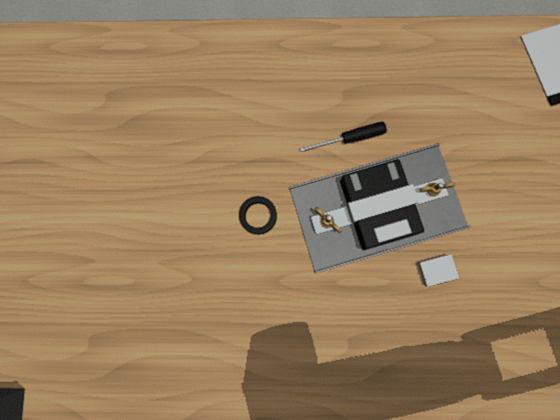

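The top view shows the tray at about (380,208), with nuts at (327,220) and (436,188). The tape is at (258,215), the screwdriver at (345,135) and the box at (438,270). Next I'll measure them.

```bash
cat > h.py <<'E'
import numpy as np,cv2
from plant import ctrl,sensors,optics
def w(n,u,v,d):
    p=optics.camera_params(n);K=p['mtx']
    c=np.stack([(u-K[0,2])/K[0,0]*d,(v-K[1,2])/K[1,1]*d,d],-1)
    return (c-p['t'])@p['R']
def cloud(n,d):
    v,u=np.mgrid[:420,:560]
    return w(n,u.astype(float),v.astype(float),d.astype(float))
def px(n,X):
    p=optics.camera_params(n);c=p['R']@np.asarray(X,float)+p['t'];q=p['mtx']@c;return q[:2]/q[2]
E
python3 - <<'E'
from h import *
z=np.load('pics/top0.npz');im,d=z['im'],z['d']
P=cloud('top',d)
for u,v in[(380,208),(300,300),(250,100),(327,195),(440,215),(385,170)]:print(u,v,d[v,u],P[v,u].round(1))
# tray corners
for c in[(290,187),(438,146),(469,227),(315,271)]:print('corner',c,P[c[1],c[0]].round(1))
hsv=cv2.cvtColor(im,cv2.COLOR_RGB2HSV)
cv2.imwrite('pics/crop0.png',cv2.resize(im[140:280,280:480,::-1],None,fx=4,fy=4,interpolation=cv2.INTER_CUBIC))
for (u0,u1,v0,v1) in[(300,352,200,240),(415,460,170,206)]:
    Q=P[v0:v1,u0:u1].reshape(-1,3);b=im[v0:v1,u0:u1].reshape(-1,3).astype(int)
    m=(Q[:,2]>27)&(d[v0:v1,u0:u1].ravel()>0)&(b[:,0]-b[:,2]>35)
    B=Q[m];print(len(B),B.mean(0).round(1),B[:,2].max(),np.percentile(B[:,2],[50,90]))
    c=B[:,:2]-B[:,:2].mean(0);_,_,V=np.linalg.svd(c);print(V[0],(c@V[0]).min(),(c@V[0]).max())
E
```

```text
380 208 792.6543 [541.8 -73.4  60.1]
300 300 825.4 [379.2  67.7   4.5]
250 100 895.7196 [770.3 165.6   0.9]
327 195 855.11145 [575.8  15.3   5.2]
440 215 840.39325 [ 536.8 -195.4    7. ]
385 170 808.4984 [612.  -85.7  55.3]
corner (290, 187) [589.7  85.9  14.3]
corner (438, 146) [ 6.729e+02 -2.012e+02  4.000e-01]
corner (469, 227) [ 513.3 -244.8   14.1]
corner (315, 271) [432.   40.2  15.2]
164 [521.   19.5  45.1] 63.877389969492924 [44.18841031 55.35516766]
[-0.69249745 -0.72142032] -31.04720509400779 29.451136101210217
172 [ 579.  -174.4   51.5] 65.90067492035878 [50.75778343 62.51149575]
[ 0.15453958 -0.9879866 ] -28.976594788256723 32.084070578020416
```

View pics/crop0.png

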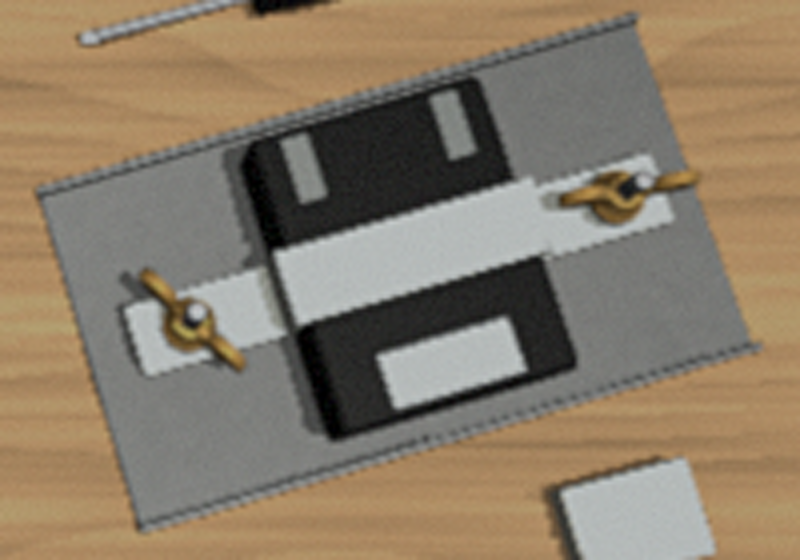

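```bash
cat >> h.py <<'E'
def ray_z(n,u,v,z):
    a=w(n,np.float64(u),np.float64(v),np.float64(500));b=w(n,np.float64(u),np.float64(v),np.float64(900))
    return a+(b-a)*(z-a[2])/(b[2]-a[2])
E
python3 - <<'E'
from h import *
z=np.load('pics/top0.npz');im,d=z['im'],z['d'];P=cloud('top',d)
A=ray_z('top',329.2,218.2,74);B=ray_z('top',441.2,185.5,74);print(A,B,np.linalg.norm(A-B),(A+B)/2)
y=(A-B)/np.linalg.norm(A-B);print('yaw',np.degrees(np.arctan2(-y[0],y[1])))
# corners
C=[ray_z('top',280+a/4-.4,140+b/4-.4,14) for a,b in[(40,190),(635,18),(757,347),(140,527)]];C=np.array(C);print(C.round(1),C.mean(0))
# clamp top
hsv=cv2.cvtColor(im,cv2.COLOR_RGB2HSV)
m=(abs(P[...,2]-60)<5)&(hsv[...,1]<40)&(hsv[...,2]>140)&(d>0)
n,l,st,ce=cv2.connectedComponentsWithStats(m.astype(np.uint8));k=1+st[1:,4].argmax();Q=P[l==k];print('clamp',Q.mean(0),cv2.minAreaRect(Q[:,:2].astype(np.float32)))
# nuts relative to stud
for S,sgn in((A,1),(B,-1)):
  Q=P[(np.hypot(P[...,0]-S[0],P[...,1]-S[1])<40)&(d>0)];b=im[(np.hypot(P[...,0]-S[0],P[...,1]-S[1])<40)&(d>0)].astype(int)
  m=(Q[:,2]>35)&(b[:,0]-b[:,2]>35);r=Q[m]-S
  rr=np.hypot(r[:,0],r[:,1])
  o=rr>15;print(len(Q[m]),'outer z',np.percentile(Q[m][o,2],[10,50,90,97]),'ang',np.degrees(np.arctan2((np.sin(2*np.arctan2(r[o,1],r[o,0]))).sum(),np.cos(2*np.arctan2(r[o,1],r[o,0])).sum())/2))
E
```

```text
[521.82438577  17.71450029  74.        ] [ 579.25064234 -178.04070012   74.        ] 204.0045916894656 [550.53751405 -80.16309992  74.        ]
yaw 16.349446584097837
[[ 589.6   86.6   14. ]
 [ 672.6 -197.5   14. ]
 [ 514.6 -244.6   14. ]
 [ 431.4   40.9   14. ]] [552.03169704 -78.66028273  14.        ]
clamp [551.86292933 -79.39019603  60.30887278] ((552.1224365234375, -79.2414779663086), (34.108070373535156, 119.05707550048828), 16.289281845092773)
132 outer z [51.19789972 54.21834959 55.96504438 56.7466897 ] ang 46.079350399322614
170 outer z [58.76351697 61.12594357 63.56930756 64.50926568] ang -80.28255490145567
```

The loose nut is the one at the tray's -y end. Its axis is at about (580,-177), its wing tops are at about 63 mm (tight nut: 55), and its wings lie at about -80° world. The stud spacing comes out at 204 mm, as it should. I'll shut the fingers and hover next to the outer wing.

```bash
cat >> h.py <<'E'
S=np.array([580.,-177.4]); OUT=16.3-90
def pose(th,z,x=24.,y=18.):
    """finger pose as if wing at angle th (deg from outward); wing-frame offset (x,y)"""
    a=np.radians(th+OUT);c,s=np.cos(a),np.sin(a)
    ax=-np.array([c,s,0]);zz=np.array([0,0,-1.])
    R=np.column_stack([ax,np.cross(zz,ax),zz])
    return np.array([S[0]+c*x-s*y,S[1]+s*x+c*y,z]),R
def snap(n,f):
    s=sensors.read_state();im,d=optics.grab_frame(n);cv2.imwrite(f'pics/{f}.png',im[:,:,::-1]);np.savez(f'pics/{f}.npz',im=im,d=d,p=s['eef_pos'],R=s['eef_rot']);return im,d
E
python3 - <<'E'
from h import *
ctrl.gripper_to(0,20)
p,R=pose(20,150)
for th in(75,20,-60,-140):
    for z in (150,64):
        q=ctrl.solve_ik(*pose(th,z));print(th,z,None if q is None else np.round(q,2))
ctrl.move_ptp(p,R)
s=sensors.read_state();print(s['t'],s['eef_pos'],p,s['q'],s['force'],s['grip_width'])
snap('wrist','w1');im,d=snap('scene','s1')
cv2.imwrite('pics/s1c.png',cv2.resize(im[90:240,160:340,::-1],None,fx=4,fy=4,interpolation=cv2.INTER_CUBIC))
E
```

```text
75 150 [-0.4   0.41  1.51 -0.    1.22 -1.99]
75 64 [-0.4   0.52  1.55 -0.    1.07 -1.99]
20 150 [-0.43  0.43  1.48 -0.    1.23 -1.07]
20 64 [-0.43  0.54  1.52 -0.    1.08 -1.07]
-60 150 [-0.49  0.39  1.54 -0.    1.21  0.28]
-60 64 [-0.49  0.5   1.59 -0.    1.06  0.28]
-140 150 [-0.46  0.32  1.63 -0.    1.19  1.69]
-140 64 [-0.46  0.44  1.68 -0.    1.03  1.69]
2.7167 [ 608.57959315 -187.34100182  150.4303446 ] [ 608.71502537 -186.08604156  150.        ] [-4.34227715e-01  4.32117410e-01  1.47668579e+00 -4.35019236e-04
  1.23197128e+00 -1.06594039e+00] [-0.53628353  0.00984429 -0.42213466] -0.10426739084137354
```

View pics/w1.png

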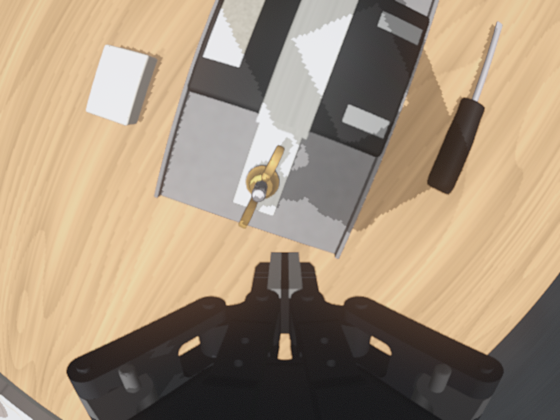

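View pics/s1c.png

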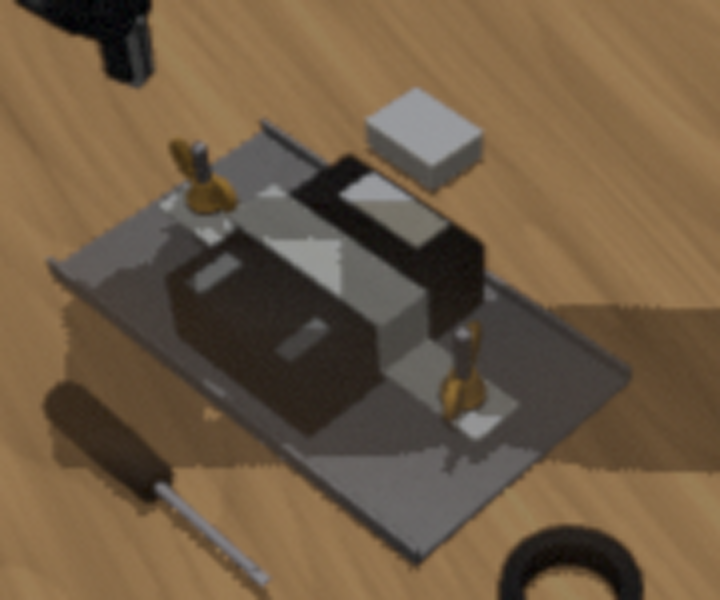

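The wrist view shows the outer wing at (245,222), the inner wing tip at (280,152) and the stud tip at (258,195). The shut fingertips are at (285,258), beside the outer wing. Nothing is in the way, so I'll make the first stroke.

```bash
cat >> h.py <<'E'
Z=64.
def stroke(a,b,step=20,vel=30,thr=15):
    th=a
    while th>b+1e-6:
        th=max(th-step,b);p,R=pose(th,Z)
        hit=ctrl.move_l(p,R,vel=vel,threshold=thr)
        s=sensors.read_state();e=s['eef_pos'];print('th',round(th),'t',round(s['t'],2),'F',s['force'].round(1),'err',(e-p).round(1),hit,flush=True)
        if hit:return th,True
    return th,False
E
python3 - <<'E'
from h import *
p,R=pose(20,Z)
print(ctrl.move_l(p,R,vel=60,threshold=12),sensors.read_state()['eef_pos'],p)
stroke(20,-130)
im,d=snap('top','t2');snap('wrist','w2')
cv2.imwrite('pics/t2c.png',cv2.resize(im[140:280,280:480,::-1],None,fx=4,fy=4,interpolation=cv2.INTER_CUBIC))
E
```

```text
False [ 609.12543052 -186.27762402   64.58445235] [ 608.71502537 -186.08604156   64.        ]
th 0 t 4.9 F [-0.2  0.3  0.4] err [ 0.2 -0.1  0.3] False
th -20 t 5.4 F [ 1. -0. -0.] err [0.4 0.2 0.2] False
th -40 t 5.9 F [ 0.8 -0.5  0.5] err [ 0.3 -0.   0.1] False
th -60 t 6.4 F [ 1.  -1.3  0. ] err [ 0.2 -0.1  0.1] False
th -80 t 6.9 F [ 0.7 -0.5 -0.7] err [-0. -0. -0.] False
th -100 t 7.4 F [ 0.2 -0.6 -0.6] err [-0.2  0.1 -0.1] False
th -120 t 7.9 F [-0.1  0.3 -0.8] err [-0.1  0.1 -0.1] False
th -130 t 8.22 F [-0.9 -0.8 -0.7] err [ 0.  0. -0.] False
```

View pics/w2.png

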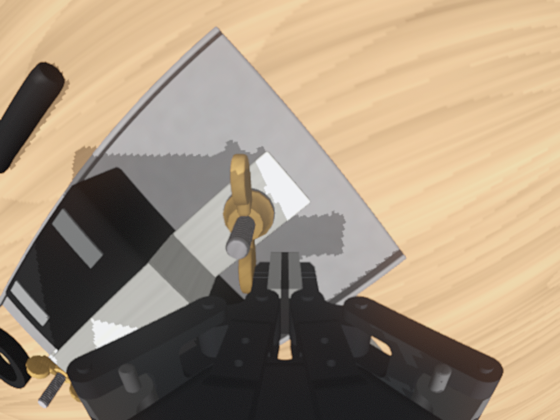

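The finger lies flat against the wing, which runs up and down at column 245 in the picture, so the nut turned by about 123°. I'll lift and repeat on the other wing.

```bash
cat >> h.py <<'E'
def again(end,a,b,**k):
    p,R=pose(end+6,Z);ctrl.move_l(p,R,vel=30)
    ctrl.move_l([p[0],p[1],125],vel=120)
    p,R=pose(a,125);ctrl.move_ptp(p,R)
    p,R=pose(a,Z)
    h=ctrl.move_l(p,R,vel=80,threshold=15);s=sensors.read_state();print('down',h,s['eef_pos'].round(1),p.round(1),s['t'])
    if h:return None
    return stroke(a,b,**k)
E
python3 - <<'E'
from h import *
r=again(-130,76,-135);print(r)
snap('wrist','w3')
E
```

```text
down False [ 603.7 -158.6   64.4] [ 603.3 -158.5   64. ] 13.0167
th 56 t 13.52 F [-0.3  1.   0.2] err [ 0.4 -0.2  0.7] False
th 36 t 14.02 F [ 0.4  0.4 -0.4] err [-0.1  0.2  0. ] False
th 16 t 14.52 F [0.3 0.6 0.9] err [0.1 0.1 0.1] False
th -4 t 15.02 F [ 0.7  0.3 -0.5] err [0.1 0.  0.1] False
th -24 t 15.52 F [0.5 1.  1.5] err [0.2 0.  0.1] False
th -44 t 16.02 F [ 1.2 -0.1 -0.4] err [ 0.2 -0.1  0.1] False
th -64 t 16.52 F [ 1.2 -0.2 -0.6] err [ 0.1 -0.1  0.1] False
th -84 t 17.02 F [ 0.4 -0.3 -0.1] err [-0.1 -0.  -0. ] False
th -104 t 17.52 F [-0.3 -1.  -0. ] err [-0.2  0.1 -0.1] False
th -124 t 18.02 F [-0.1 -0.1 -0.3] err [-0.1  0.1 -0.1] False
th -135 t 18.36 F [-0.9 -0.5  0.6] err [-0.   0.1 -0. ] False
(-135, False)
```

View pics/w3.png

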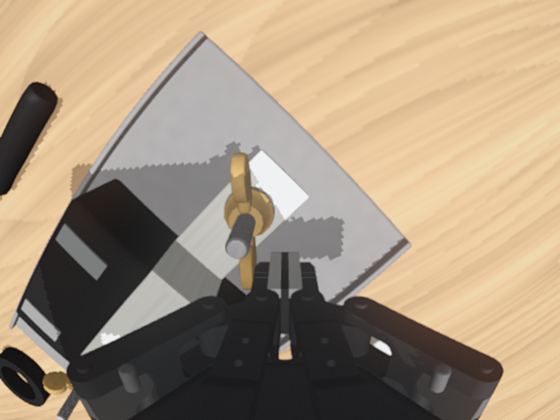

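The other wing has followed to about -135°, making roughly 308° turned in all, and more thread shows above the hub. For the next stroke I'll watch for the stop.

Run:
```python
from h import *
r=again(-135,70,-135,step=15,vel=25,thr=15);print(r)
snap('wrist','w4')
```

```text
down False [ 605.6 -161.2   64.4] [ 605.1 -161.    64. ] 23.0917
th 55 t 23.56 F [ 0.1 -0.6 -0.3] err [ 0.4 -0.2  0.7] False
th 40 t 24.02 F [-0.5  0.3 -0.6] err [-0.1  0.2  0.1] False
th 25 t 24.49 F [ 0.9  0.3 -0.1] err [0.  0.2 0. ] False
th 10 t 24.96 F [0.1 0.4 0.5] err [0.1 0.  0.1] False
th -5 t 25.43 F [0.7 0.7 0.1] err [ 0.1 -0.   0.1] False
th -20 t 25.89 F [ 0.9  0.5 -0.9] err [0.2 0.  0.1] False
th -35 t 26.36 F [ 1.3  0.  -0.5] err [ 0.2 -0.   0.1] False
th -50 t 26.82 F [ 1.1 -1.3 -0.9] err [ 0.1 -0.1  0.1] False
th -65 t 27.29 F [ 1.7 -1.   0.4] err [ 0.1 -0.1  0. ] False
th -80 t 27.76 F [ 0.1 -1.   0.3] err [-0. -0. -0.] False
th -95 t 28.23 F [ 0.4 -0.2 -0.8] err [-0.1  0.  -0.1] False
th -110 t 28.69 F [-0.2 -0.2 -0.4] err [-0.2  0.  -0.1] False
th -125 t 29.16 F [-0.9 -5.5 -2.1] err [-0.2 -1.8  0. ] False
th -135 t 29.52 F [ -3.5 -15.4  -2. ] err [-0.8 -5.   0.2] False
(-135, False)
```

View pics/w4.png

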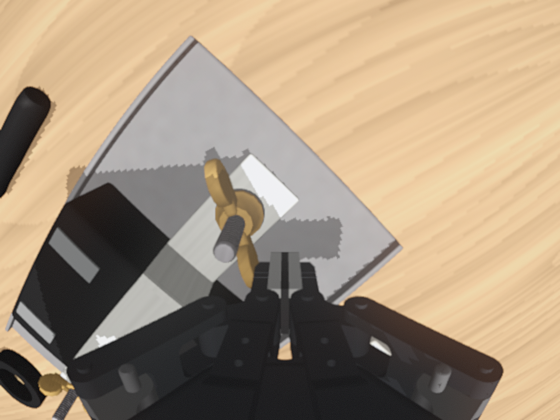

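The force rose from 1 N to 15 N near -120°. The last stroke went through that same pose freely, so this is the hard stop and not the upright. In the wrist view the wing no longer follows the finger (wing tip at (215,165), tilted). I'll clear the hand and check the height.

Run:
```python
from h import *
p,R=pose(-112,Z);ctrl.move_l(p,R,vel=30)
ctrl.move_l([p[0],p[1],170],vel=120)
snap('wrist','w5')
ctrl.move_ptp([400,-380,280],R)
im,d=snap('top','t5');ims,_=snap('scene','s5');s=sensors.read_state();print(s['t'],s['force'])
P=cloud('top',d)
for n,S_ in(('tight',(522.5,18.3)),('loose',S)):
  rr=np.hypot(P[...,0]-S_[0],P[...,1]-S_[1]);k=(rr<40)&(d>0);Q=P[k];b=im[k].astype(int)
  m=(Q[:,2]>35)&(b[:,0]-b[:,2]>35);r=Q[m]-[*S_,0];o=np.hypot(r[:,0],r[:,1])>15
  a=2*np.arctan2(r[o,1],r[o,0]);print(n,m.sum(),np.percentile(Q[m][o,2],[10,50,90,97]).round(1),np.degrees(np.arctan2(np.sin(a).sum(),np.cos(a).sum()))/2)
d0=np.abs(np.load('pics/top0.npz')['im'].astype(int)-im).sum(2);
c=im[140:280,280:480,::-1];cv2.imwrite('pics/t5c.png',cv2.resize(c,None,fx=4,fy=4,interpolation=cv2.INTER_CUBIC));cv2.imwrite('pics/s5c.png',cv2.resize(ims[90:240,160:340,::-1],None,fx=4,fy=4,interpolation=cv2.INTER_CUBIC))
```

```text
32.3417 [-0.62893138  0.10598509  0.56643071]
tight 130 [51.9 53.8 56.1 56.8] 45.77402475092855
loose 138 [51.2 53.3 55.3 55.8] -10.93676142542275
```

View pics/t5.png

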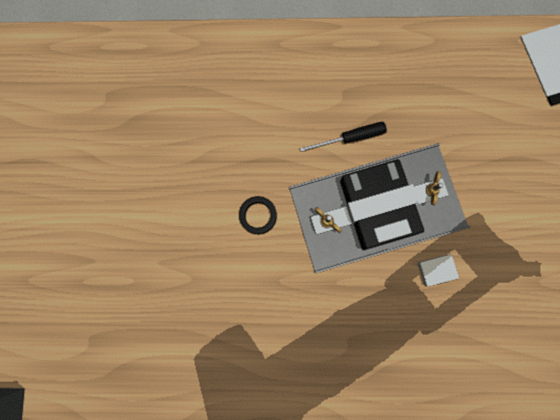

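View pics/s5c.png

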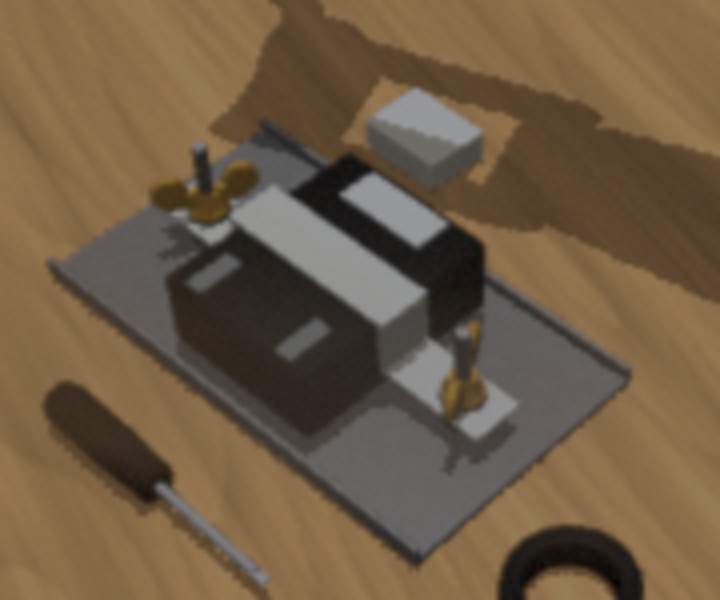

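The loose nut's wing tops now read 55.3 mm, against 56.1 mm for the tight nut. Its wings rest at -117° from outward, where the force climbed. The other objects have not moved, and the hand is clear.

Run:
```python
from h import *
ctrl.finish_job()
```

```text
the job is handed in; nothing more can be done
```

I turned the loose wing nut, the one at the tray's -y end, home with three strokes of the shut fingertips against its wings. That was about 470° clockwise in all. Then I took the hand clear and handed the job in just after t = 32 s; the limit was 72 s.

- **Stop reached:** on the last stroke the force rose from about 1 N to 15 N and the finger lagged 5 mm behind its target. The previous stroke had passed freely through the same pose, so this was the nut's hard stop and not the clamp's upright side.
- **Force threshold:** the move's 15 N limit did not trip before the stroke ended. I took the stop from the printed forces and the wrist picture.
- **Height:** the loose nut's wing tops dropped from about 63 mm to 55.3 mm above the bench, against 56.1 mm for the tight nut.
- **Turn count:** the turn works out at about 8.3 rad, or 7.9 mm of drop. The wing-top heights put it at about 7.5 mm, and both are within the stated 6 to 9 mm.
- **Left alone:** the tight nut's wing angle read 45.8°, against 46.1° at the start. The screwdriver, tape and white box look unmoved in the before and after pictures, though I compared these by eye only.

No check failed.

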